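Take the impeller out of a bucket fan and show its underside to the inspection camera

ROBOT

A 7-joint arm with a two-finger parallel gripper is mounted at the origin on the work surface. World frame = base frame: x ahead of the robot, y to its left, z up, the work surface at z = 0. Lengths are in m, angles in rad, forces in N, time in s.
With the tool pointing down it reaches from about 0.4 to 0.875 m from the base axis. Payload 19.3 kg.
Tool frame: the origin (TCP) lies on the centre line of the jaws, within the pads' length; the fingertips stand 19 mm ahead of it and the grasp point (between the pads) is the TCP (bot.nose_length is the distance from the TCP to the fingertips, in m); y points along the fingers, z is the direction in which the jaws open and shut, and the axes are right-handed (so a half turn about y gives the same grasp; the last joint's range is limited). The gripper opens to 85 mm and grips with 20 to 120 N. Pads are 22 mm wide; open, the fingers measure 114 mm over their backs; the gripper's body (76 mm by 85 mm) begins 54 mm behind the grasp point. The pads swing forward as they close: fully open they stand 13 mm farther back than shut.
Start: joints at [1.237, 0.521, -0.036, 1.599, 0.021, 1.021, -0.113], TCP at [0.163, -0.603, 0.25] pointing down, gripper open.
Joint ranges: [-2.91, 2.91], [-0.3, 2.13], [-1.5, 1.42], [0.17, 2.43], [-1.26, 4.41], [0.16, 1.93], [-2.52, 2.52]. Speed limits (rad/s): [1.89, 1.89, 2.39, 2.39, 3.01, 3.01, 3.01].

INTERFACE

Orientations are given as [roll, pitch, yaw] about the fixed x, y, z axes, in that order (R = Rz(yaw) Ry(pitch) Rx(roll)).
In Python, from workcell import observe, cams, workorder, bot gives the robot as it stands. The module is installed in compiled form; this text tells all that it offers.
- The arm moves only by the tool apply_moves, never from a script. Its arguments are lists of equal length, an entry for each row: "jaw": the opening, from -1 (shut) to 1 (fully open), so that 0 is half open; "translation": the shift along the world's x, y, z in m, a list of three; "angular": the turn, a rotation vector about the world's x, y, z in degrees, a list of three. In form: {"jaw": [jaw, ...], "translation": [[x, y, z], ...], "angular": [[ax, ay, az], ...]}. A call has 1 to 5 rows; each row is the pose to reach, as a shift and turn from the pose commanded when the call began; what a row does not reach only later rows make up. A row lasts 1/10 s, in which the tool goes at most 50 mm and 8.59 degrees, less where a joint would pass 70% of its speed; a pose out of reach is approached as far as the arm can. A call with a gripper value outside its range is refused whole. The fingers move at their own pace and stop on an object; "newtons" is the grip in N (left out, the last holds). Time passes only in rows, so rows that repeat a pose let the fingers close. It gives the time, the measured TCP pose, the force and the opening at its end, in the units of the state.
- observe(): the state, without advancing time (a new reading comes with each control period).
- cams.grab_frame(name): name is "scene" or "top" or "wrist"; returns a dict with "pixels" (384x512x3 uint8, red, green, blue), "mtx" (3x3 intrinsics, pixels), "distortion" ([k1, k2, p1, p2, k3] as OpenCV has them; the pictures are not rectified), "R" (3x3) and "t" (3): a world point X has camera coordinates R X + t. Camera axes: x right, y down, z forward; pixel columns grow to the right and rows downward; lengths in m; the calibration is good to about 2 mm. A picture is of the moment at which its call begins. There is no depth.
- workorder.job_done(): hands the job in, once; it reports no verdict.
The state is a dict: "clock": time; "qpos": joint angles; "qd": joint speeds; "joint_efforts": joint torques, N m; "position": TCP position; "tool_rot": TCP orientation; "force": force on the tool from outside, world axes, zero at the start; "moment": the same for the moment, N m; "grip_width": finger opening in m.
Only numpy, scipy, OpenCV 4.12 (cv2) and the standard library are available. Lean on these libraries where they do the work, as an engineer would, in place of code of your own. Each camera call takes 0.05 s, during which the arm holds its last target. There are 200 camera calls.

TASK

The fan standing in the yellow tray needs its impeller checked: lift the spoked guard off the fan and lay it down flat in the tray beside the fan, cap up (do not drop it), then lift the impeller straight out of the drum and hold it up to the inspection camera with its underside squarely facing the lens, centred on the line of sight and 15 cm from the glass. Finish holding it still there, in the air, for the camera to take its picture; nothing is put down or let go at the end. Leave the fan standing where it is, do not touch the camera, and leave the other things on the bench where they lie.

Things in the scene. Friction and masses are not known exactly. Their poses are not given: they have to be found in the camera images.
- tray: Shallow yellow tray, 300 x 570 mm (x by y), 42 mm high, walls and floor 5 mm thick, fixed. Origin: centre of its underside; z up. The fan stands at the back (+x) of one half (+y or -y), the screw dish at the back of the other. The front of the half without the fan is free for the guard, e.g. centred 50 mm in front of and 50 mm sideways from the tray's centre.
- fan: Fan standing loose on the tray floor, 1.4 kg: ribbed black pot, clear collar 155 mm across, and on it a white drum, 150 mm outside, 142 mm inside, open on top, rim 125 mm above the foot. The drum's floor is 70 mm above the foot; a round motor, 28 mm across, stands in its centre up to 93 mm. Origin: centre of the foot; z up.
- guard: White spoked cover on the fan's rim, 160 mm across, about 100 g: flange resting on the rim, a 6 mm lip below it dropping into the drum with 2 mm play, twelve spokes, and a raised solid round cap, 36 mm across, to lift by. Origin: centre of the lip's lower edge; z up. Above it: flange 6-10 mm, spoke tops 12, cap top 32. Origin on the fan: 119 mm above the foot; laid flat: on the tray floor.
- impeller: White 7-bladed impeller, 118 mm across, about 110 g, under the guard. Hub: plain cylinder 40 mm across, 46 tall, bottom open (32 mm bore, 20 deep), resting loosely on the motor; lifts straight up. Blades surround its lowest 19 mm; grip the bare hub above. Origin: centre of the hub's open end (the underside to show); z from underside to closed top. In the fan it is 73 mm above the foot.
- impeller_top (a point): Centre of the closed top of the impeller's hub, 46 mm above the impeller's origin along its z axis.
- camera_stand: Inspection camera beyond the tray: fixed grey base plate 85 x 110 mm, two cheeks up to 97 mm that carry a black camera head on a level tilting axis 75 mm above the bench. Origin: centre of the base's underside; at yaw 0 it faces -x, to the robot. The head slants up, so the part is shown to it from above and in front.
- lens: The camera's lens, in the middle of a round white ring light (62 mm diameter), 50 mm ahead of the tilting axis. Origin: centre of the front glass; its z axis is the line of sight, pointing out of the lens, up at a slant (about 57 to 69 degrees above level) and towards the robot's side.
- camera_tilt (a joint): Tilt of the camera head in rad, how far the line of sight points above level; stiffly clamped by friction, leave as it is.
- screw_dish: Bystander: round steel dish with a few screws, 80 mm across, 20 mm high, in the tray. Origin: centre of its underside.
- driver: Bystander: amber-handled tester screwdriver, 150 mm long, lying along the back of the tray, near the middle.
- spacer_ring: Bystander: flat black ring, 68 mm across, 12 mm high, in the front corner of the tray on the robot's left.
- glue: Bystander: yellow glue bottle, 52 mm diameter, 150 mm tall, left of the tray.
- stapler: Bystander: green and white stapler, 135 mm long, 50 mm high, left of the tray.
- ruler: Bystander: pale plastic ruler, 210 x 34 x 4 mm, right of the tray.
- marker: Bystander: pink and black marker pen, 115 mm long, 15 mm high, right of the tray.
Things that resemble listed ones, but are neither listed nor needed, are in the scene too. Leave any purple look-alike of the camera_stand alone. Leave any pink look-alike of the impeller alone.

How it is judged:
On the way, in this order (a step that is already met when the one before it is completed fails the run):
1. the guard lies flat in the tray, cap up and released, with the impeller still in the fan (x of guard in the frame of tray between -0.1 and 0.1 m and y of guard in the frame of tray between -0.22 and 0.22 m and z of guard in the frame of tray below 0.009 m and angle between guard's own z axis and vertical below 0.06 rad and contact force between guard and the fingers below 0.1 N and linear speed of guard below 0.03 m/s and distance between impeller and fan below 0.09 m), for 0.2 s.
2. the impeller is out of the drum, clear of the fan and in the gripper (z of impeller in the frame of fan above 0.127 m and contact force between impeller and the fingers above 0.5 N and contact force between impeller and fan below 0.1 N and contact force between impeller and tray below 0.1 N), for 0.1 s.
At the end, for the whole second after the job is handed in: Impeller held still in the air by the gripper alone: underside towards the lens, its centre 150 mm (+-25) out and within 20 mm of the line of sight, axis within 0.2 rad of it. Guard flat (0.06 rad), cap up, on the tray floor, released. Fan upright, within 40 mm of its start (contact force between impeller and the fingers above 1 N and contact force between impeller and fan below 0.1 N and contact force between impeller and tray below 0.1 N and contact force between impeller and guard below 0.1 N and contact force between impeller and camera_stand below 0.1 N and z of impeller in the frame of lens between 0.125 and 0.175 m and x of impeller in the frame of lens between -0.02 and 0.02 m and y of impeller in the frame of lens between -0.02 and 0.02 m and angle between the z axis of impeller and the z axis of lens, either way round below 0.2 rad and z of impeller_top in the frame of lens above 0.16 m and height (world z) of impeller above 0.16 m and linear speed of each of impeller, guard below 0.03 m/s and angular speed of impeller below 0.2 rad/s and x of guard in the frame of tray between -0.1 and 0.1 m and y of guard in the frame of tray between -0.22 and 0.22 m and z of guard in the frame of tray below 0.009 m and angle between guard's own z axis and vertical below 0.06 rad and contact force between guard and the fingers below 0.1 N and angle between fan's own z axis and vertical below 0.1 rad and distance of fan from where it was at the start of the episode below 0.04 m); the arm keeps its last pose, push and grip.
It fails at once if a bystander is shifted by more than 30 mm (distance of any of screw_dish, driver, spacer_ring, glue, stapler, ruler, marker from where it was at the start of the episode above 0.03 m).
It fails at once if the fan is tipped or shoved more than 40 mm (angle between fan's own z axis and vertical above 0.2 rad or distance of fan from where it was at the start of the episode above 0.04 m).
It fails at once if the camera is touched by robot, impeller or guard (contact force between camera_stand and the arm above 1 N or contact force between camera_stand and the fingers above 1 N or contact force between camera_stand and impeller above 1 N or contact force between camera_stand and guard above 1 N).
It fails at once if the guard or the impeller is dropped from more than about 2 cm ((contact force between guard and the fingers below 0.05 N and linear speed of guard above 0.6 m/s) or (contact force between impeller and the fingers below 0.05 N and linear speed of impeller above 0.6 m/s)).
It also fails if it takes over 54 s, if anything falls off the work surface, if the arm or the gripper's body presses on something with over 40 N, if the wrist force passes 120 N, or if a joint passes its speed limit or range.

## Working session

There is one attempt and no reset: what is moved stays moved. The work goes in short steps, Python scripts to look and compute and a tool call to move; the robot and the scene stay as the last step left them, time stands still between calls to the robot, and variables do not carry over. Pictures are saved under pics/ and viewed, about 8 in all and at most 12, crops included, and the job is handed in when it is done.

Besides the shell and the picture viewer there is one more tool, called after "Call:" as a command line: name --argument value ..., lists and objects as JSON in quotes. apply_moves: Moves the arm, as the interface text tells. Its arguments: {"type":"object","properties":{"jaw":{"type":"array"},"translation":{"type":"array"},"angular":{"type":"array"},"newtons":{"type":"number"}},"required":["jaw","translation","angular"]}

```bash
mkdir -p pics
cat > h.py <<'E'
import numpy as np, cv2
from workcell import observe, cams, workorder, bot
def grab(n,f):
    d=cams.grab_frame(n); cv2.imwrite(f'pics/{f}.png',cv2.resize(d['pixels'][:,:,::-1],(800,600),interpolation=cv2.INTER_CUBIC))
    np.savez(f'pics/{f}.npz',**d); return d
def ray(d,u,v):
    p=cv2.undistortPoints(np.array([[[u,v]]],float),np.array(d['mtx']),np.array(d['distortion']))[0,0]
    R=np.array(d['R']);return -R.T@np.array(d['t']),R.T@np.array([p[0],p[1],1])
def atz(d,u,v,z):
    c,r=ray(d,u,v);return c+r*(z-c[2])/r[2]
def proj(d,X):
    R=np.array(d['R']);return cv2.projectPoints(np.array(X,float).reshape(-1,1,3),cv2.Rodrigues(R)[0],np.array(d['t']),np.array(d['mtx']),np.array(d['distortion']))[0][:,0]
E
python3 - <<'E'
from h import *
for n in('top','scene'):
    d=grab(n,n+'0'); print(n,-np.array(d['R']).T@np.array(d['t']),np.array(d['R'])[2])
s=observe();print(s)
E
```

```text
top [0.44006705 0.0184813  1.39306162] [ 0.12736305  0.00367892 -0.99184934]
scene [ 1.18256973 -0.62367539  1.05521089] [-0.45712811  0.4763881  -0.7510581 ]
{'clock': 0.1, 'qpos': array([ 1.23678492,  0.52195113, -0.03634808,  1.5999256 ,  0.02115178,
        1.02109307, -0.1127741 ]), 'qd': array([ 0.00129823, -0.00384845,  0.00064606, -0.00156856,  0.00021662,
        0.00201896, -0.00037113]), 'joint_efforts': array([ 4.28119150e-03, -9.28494787e+01,  1.98390216e+00, -3.70528615e+01,
        1.79501460e-02,  5.49072545e-03,  1.22555894e-04]), 'position': array([ 0.16289896, -0.60311713,  0.24979417]), 'tool_rot': array([-1.57179152e+00, -1.73137946e-05, -2.87777408e+00]), 'force': array([0.59634092, 0.30466529, 0.0768703 ]), 'moment': array([ 0.05086164, -0.00360827, -0.01089324]), 'grip_width': 0.08535941065014441}
```

View pics/top0.png

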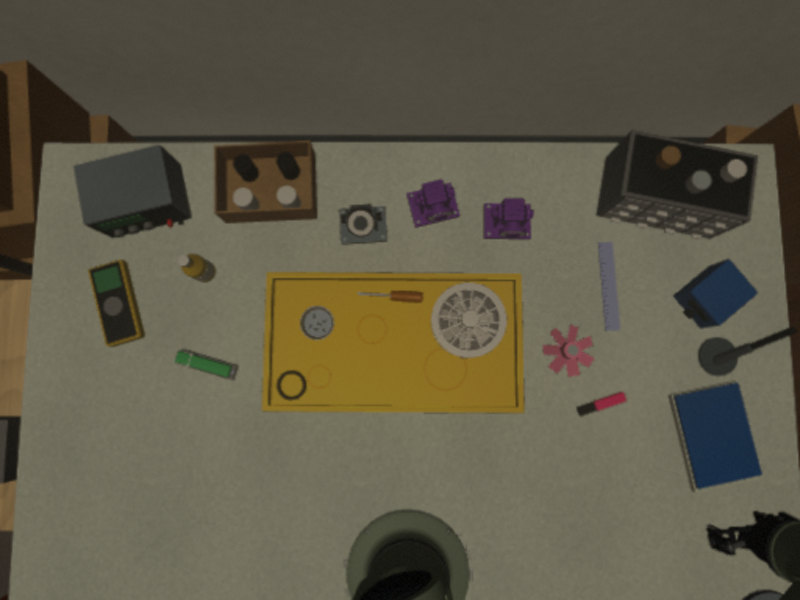

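View pics/scene0.png

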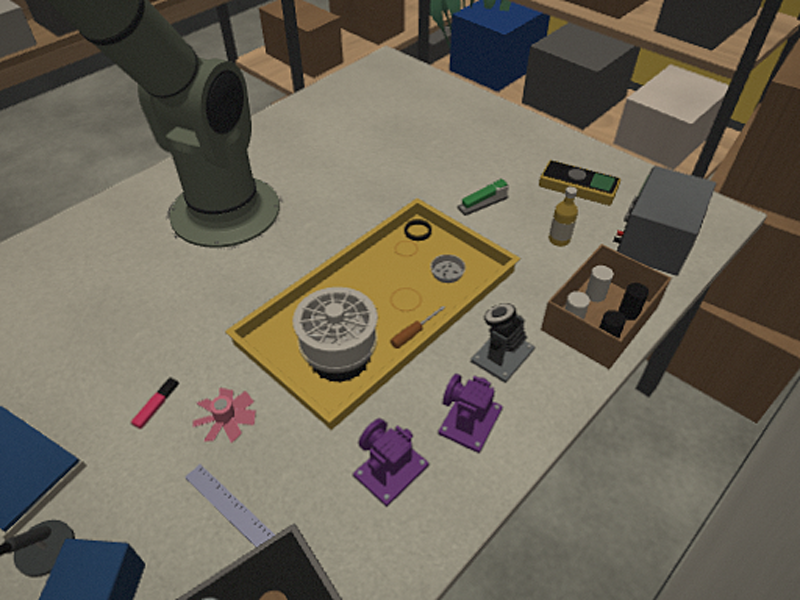

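The top view shows the tray at (265-523, 273-411), the guard cap at about (471,319), the grey camera at (362,224), and the dish at (317,322). The purple look-alikes are at (433,203) and (508,218). I'll enlarge both views for finer readings.

Run:
```python
from h import *
a=np.load('pics/top0.npz');b=np.load('pics/scene0.npz')
# top crop native u 205-345 v 118-233 ; scene crop native u 290-350, v185-250
A=a['pixels'][118:238,205:345][:,:,::-1];B=b['pixels'][185:249,290:354][:,:,::-1]
A=cv2.resize(A,None,fx=5,fy=5,interpolation=cv2.INTER_CUBIC)
A=cv2.convertScaleAbs(A,alpha=1.5)
A1=A
B=cv2.convertScaleAbs(cv2.resize(B,None,fx=8,fy=8,interpolation=cv2.INTER_CUBIC),alpha=1.8)
cv2.imwrite('pics/c1.png',A1);cv2.imwrite('pics/c2.png',B)
s=512/800
for n,d,pts in(('top',a,[(268,273,.042),(522,273,.042),(264,411,.042),(524,411,.042),(471,319,.156),(362,225,.005),(360,222,.12)]),('scene',b,[(333,309,.156),(419,200,.042),(520,259,.042),(230,332,.042),(333,425,.042)])):
  for u,v,z in pts: print(n,u,v,atz(d,u*s,v*s,z).round(4))
```

```text
top 268 273 [0.6657 0.3213 0.042 ]
top 522 273 [ 0.6676 -0.2597  0.042 ]
top 264 411 [0.3546 0.3208 0.042 ]
top 524 411 [ 0.3569 -0.2575  0.042 ]
top 471 319 [ 0.5515 -0.1283  0.156 ]
top 362 225 [0.788  0.1097 0.005 ]
top 360 222 [0.7658 0.1066 0.12  ]
scene 333 309 [ 0.5547 -0.1284  0.156 ]
scene 419 200 [0.3699 0.3234 0.042 ]
scene 520 259 [0.6739 0.3223 0.042 ]
scene 230 332 [ 0.367  -0.2508  0.042 ]
scene 333 425 [ 0.6791 -0.2573  0.042 ]
```

View pics/c1.png

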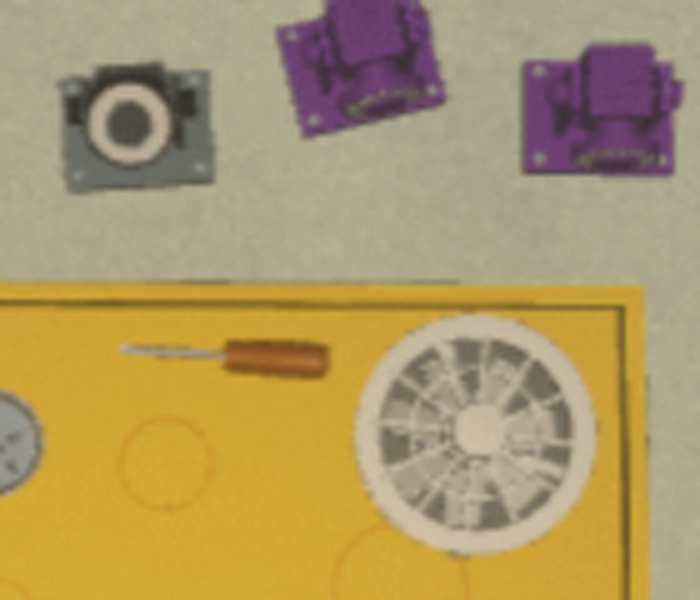

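View pics/c2.png

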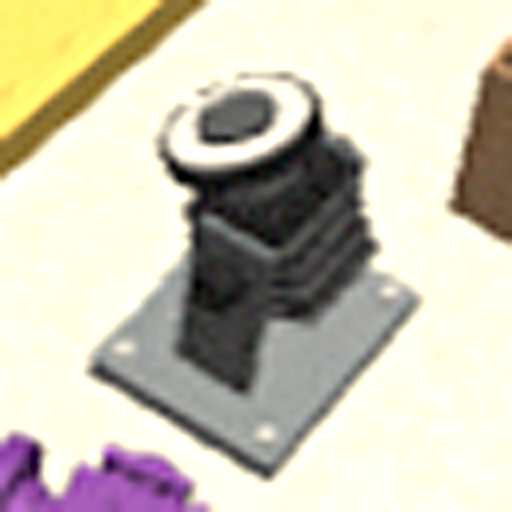

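The top crop shows the cap centre at (481,431) and the lens ring centred at (129,124). The grey base corners are at (58,78), (212,68), (214,185) and (68,193). In the scene crop the ring is at (240,124), and the base corners are at (92,360), (268,465) and (418,298). I'll fit the stand model to these.

```bash
cat > lens.py <<'E'
from h import *
from scipy.optimize import least_squares
a=np.load('pics/top0.npz');b=np.load('pics/scene0.npz')
T=lambda u,v:(205+u/5-.4,118+v/5-.4)
S=lambda u,v:(290+u/8-.45,185+v/8-.45)
tc=[T(58,78),T(212,68),T(214,185),T(68,193)];sc=[S(92,360),S(268,465),S(418,298)]
cn=np.array([[1,1],[1,-1],[-1,-1],[-1,1]])*[.0425,.055]
te=[*T(86,83),*T(171,165)];se=[*S(163,75),*S(319,176)]
th=np.linspace(0,2*np.pi,60)
def model(p):
    x,y,yaw,ti,dx,h=p
    c,s=np.cos(yaw),np.sin(yaw);R=np.array([[c,-s,0],[s,c,0],[0,0,1]])
    n=R@[-np.cos(ti),0,np.sin(ti)];ax=np.array([x,y,.075])+R@[dx,0,0]
    C=np.array([x,y,0])+np.c_[cn,np.full(4,h)]@R.T
    L=ax+.05*n;e1=R@[0,1,0];e2=np.cross(n,e1)
    ring=L+.031*(np.cos(th)[:,None]*e1+np.sin(th)[:,None]*e2)
    return C,L,n,ring
def res(p):
    C,L,n,r=model(p);rt,rs=proj(a,r),proj(b,r)
    return np.r_[(proj(a,C)-tc).ravel(),(proj(b,C[[2,1,0]])-sc).ravel(),rt.min(0)-te[:2],rt.max(0)-te[2:],rs.min(0)-se[:2],rs.max(0)-se[2:],p[4]/.01*.5,(p[5]-.008)/.004]
o=least_squares(res,[.79,.11,0,1.1,0,.008]);C,L,n,_=model(o.x)
E
python3 - <<'E'
from lens import *
print(o.x.round(4),'deg',np.degrees(o.x[2:4]),'lens',L.round(4),'n',n.round(4));print(o.fun.round(1))
# lens centre triangulated
def tri(p,q):
    (c1,r1),(c2,r2)=ray(a,*p),ray(b,*q);k=np.linalg.lstsq(np.c_[r1,-r2],c2-c1,rcond=None)[0];return ((c1+k[0]*r1+c2+k[1]*r2)/2).round(4),np.linalg.norm(c1+k[0]*r1-c2-k[1]*r2)
print('tri lens',tri(T(129,124),S(240,124)))
print('cap',atz(a,*T(481,431),.156))
print('target',(L+.15*n).round(4))
from scipy.spatial.transform import Rotation as Ro
s=observe();print(Ro.from_euler('xyz',s['tool_rot']).as_matrix().round(3))
E
```

```text
[0.7892 0.1085 0.0651 0.8857 0.0096 0.0069] deg [ 3.73213421 50.74846564] lens [0.7672 0.107  0.1137] n [-0.6314 -0.0412  0.7744]
[ 0.4  0.1 -0.9  0.3  0.1 -0.7 -0.5 -0.5 -0.7 -0.3  0.   0.6  0.  -0.4
 -0.5 -0.4  0.7 -0.3  0.1  0.1 -0.7 -0.4  0.5 -0.3]
tri lens (array([0.7671, 0.1075, 0.1129]), np.float64(0.001389305520438065))
cap [ 0.55264301 -0.12624863  0.156     ]
target [0.6725 0.1008 0.2299]
[[-0.965 -0.     0.261]
 [-0.261  0.001 -0.965]
 [ 0.    -1.    -0.001]]
```

Call:
apply_moves --jaw '[1,1,1,1,1]' --translation '[[0.03,0.037,0.01],[0.06,0.074,0.02],[0.09,0.111,0.03],[0.12,0.148,0.04],[0.15,0.185,0.05]]' --angular '[[0,0,-3],[0,0,-6],[0,0,-9],[0,0,-12],[0,0,-15]]'

```text
clock: 0.6
position: [0.3138, -0.4166, 0.3006]
tool_rot: [-1.571, -0.0, 3.141]
force: [0.5, 0.1, 0.2]
grip_width: 0.0854
```

Call:
apply_moves --jaw '[1,1,1,1,1]' --translation '[[0.03,0.037,0],[0.06,0.074,0],[0.09,0.111,0],[0.12,0.148,0],[0.15,0.185,0]]' --angular '[[0,0,0],[0,0,0],[0,0,0],[0,0,0],[0,0,0]]'

```text
clock: 1.1
position: [0.4638, -0.2317, 0.3003]
tool_rot: [-1.571, -0.0, -3.14]
force: [-0.3, -0.5, -0.3]
grip_width: 0.0852
```

Call:
apply_moves --jaw '[1,1,1,1,1]' --translation '[[0.03,0.035,0],[0.06,0.07,0],[0.09,0.106,0],[0.09,0.106,0],[0.09,0.106,0]]' --angular '[[0,0,0],[0,0,0],[0,0,0],[0,0,0],[0,0,0]]'

```text
clock: 1.6
position: [0.5531, -0.1264, 0.2997]
tool_rot: [-1.571, -0.001, -3.138]
force: [-0.6, -0.9, -1.3]
grip_width: 0.0854
```

Run:
```python
from h import *
d=grab('wrist','w1');print(-np.array(d['R']).T@d['t'],np.array(d['R'])[2]);print(proj(d,[[.5526,-.1263,.156],[.5526,-.1263,.136],[.5526,-.0463,.134],[.6326,-.1263,.134]])*800/512)
```

```text
[ 0.62436147 -0.12600121  0.42359403] [-2.81521963e-01 -8.66822132e-04 -9.59554393e-01]
[[402.938368   276.80350671]
 [402.92912117 267.55590628]
 [261.695549   266.37318176]
 [403.41408344 118.76306991]]
```

View pics/w1.png

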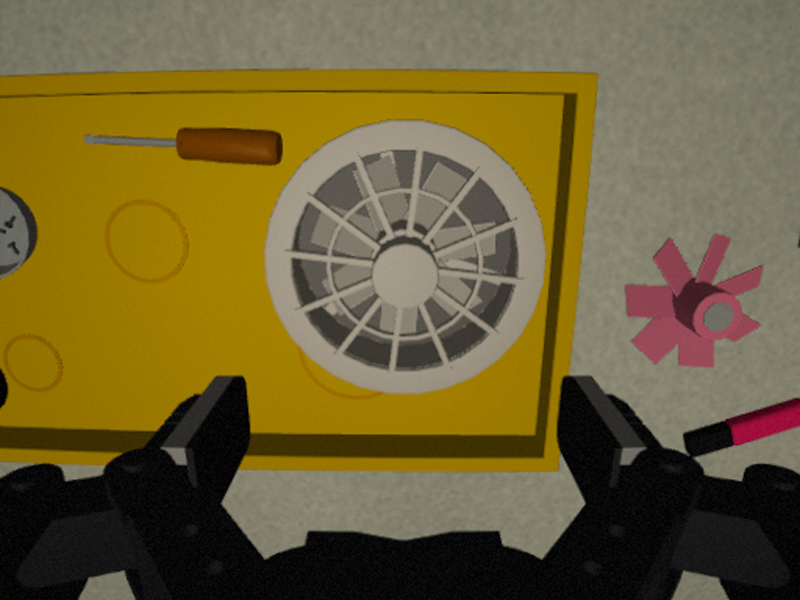

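The wrist view shows the cap at (405,276), against a predicted (403,277), so the estimate is good to about 1 mm. Now I'll descend and grip.

Call:
apply_moves --jaw '[1,1,1,1,1]' --translation '[[0,-0.0005,-0.04],[0,-0.0005,-0.08],[0,-0.0005,-0.11],[0,-0.0005,-0.13],[0,-0.0005,-0.142]]' --angular '[[0,0,0],[0,0,0],[0,0,0],[0,0,0],[0,0,0]]'

```text
clock: 2.15
position: [0.5517, -0.1291, 0.1568]
tool_rot: [-1.571, -0.002, -3.141]
force: [-0.3, 0.2, -0.0]
grip_width: 0.0854
```

Call:
apply_moves --jaw '[-1,-1,-1,-1,-1]' --translation '[[0,0,0],[0,0,0],[0,0,0],[0,0,0],[0,0,0]]' --angular '[[0,0,0],[0,0,0],[0,0,0],[0,0,0],[0,0,0]]' --newtons 40

```text
clock: 2.65
position: [0.5534, -0.1281, 0.1597]
tool_rot: [-1.57, 0.002, -3.14]
force: [-2.9, -0.6, 10.2]
grip_width: 0.0342
```

Call:
apply_moves --jaw '[-1,-1,-1,-1,-1]' --translation '[[0,0,0],[0,0,0],[0,0,0],[0,0,0],[0,0,0]]' --angular '[[0,0,0],[0,0,0],[0,0,0],[0,0,0],[0,0,0]]'

```text
clock: 3.15
position: [0.5534, -0.1282, 0.1596]
tool_rot: [-1.57, 0.002, -3.14]
force: [-2.7, -0.6, 10.2]
grip_width: 0.0341
```

Call:
apply_moves --jaw '[-1,-1,-1,-1,-1]' --translation '[[0,0,0.01],[0,0,0.02],[0,0,0.035],[0,0,0.055],[0,0,0.08]]' --angular '[[0,0,0],[0,0,0],[0,0,0],[0,0,0],[0,0,0]]'

```text
clock: 3.65
position: [0.5527, -0.1278, 0.2396]
tool_rot: [-1.571, -0.0, -3.14]
force: [0.4, -0.0, -1.3]
grip_width: 0.034
```

Run:
```python
from h import *
d=grab('wrist','w2');print(observe()['position'],observe()['force'])
e=grab('scene','s2')
p=np.hstack([cv2.resize(d['pixels'],(400,300)),cv2.resize(e['pixels'][130:280,130:330],(400,300))])[:,:,::-1]
cv2.imwrite('pics/m2.png',cv2.convertScaleAbs(p,alpha=1.4))
```

```text
[ 0.5542681  -0.1280311   0.24382641] [ 2.51423659 -0.50998652  4.68190977]
```

View pics/m2.png

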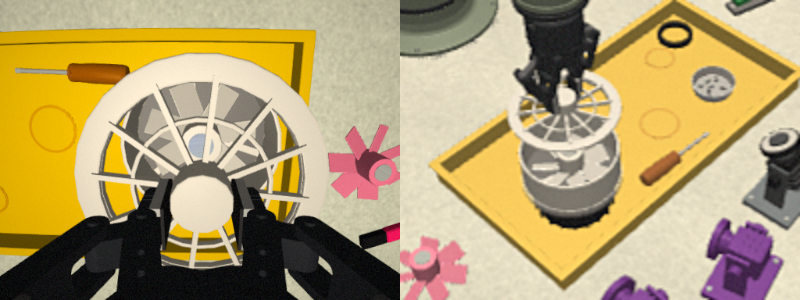

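The guard is held level, with the cap between the pads, and the impeller stayed in the drum. Moving to the free half.

Call:
apply_moves --jaw '[-1,-1,-1,-1,-1]' --translation '[[-0.01,0.03,0],[-0.026,0.07,0],[-0.044,0.115,0],[-0.062,0.155,0],[-0.073,0.185,0]]' --angular '[[0,0,0],[0,0,0],[0,0,0],[0,0,0],[0,0,0]]'

```text
clock: 4.25
position: [0.4785, 0.0594, 0.2387]
tool_rot: [-1.571, 0.0, -3.138]
force: [1.0, -0.2, -1.3]
grip_width: 0.0338
```

Call:
apply_moves --jaw '[-1,-1,-1,-1,-1]' --translation '[[-0.006,0.015,0],[-0.007,0.018,-0.03],[-0.007,0.018,-0.07],[-0.007,0.018,-0.11],[-0.007,0.018,-0.14]]' --angular '[[0,0,0],[0,0,0],[0,0,0],[0,0,0],[0,0,0]]'

```text
clock: 4.75
position: [0.4724, 0.0751, 0.0967]
tool_rot: [-1.571, -0.001, -3.139]
force: [0.6, -0.5, -1.3]
grip_width: 0.0343
```

Call:
apply_moves --jaw '[-1,-1,-1,-1,-1]' --translation '[[0,0,-0.02],[0,0,-0.035],[0,0,-0.045],[0,0,-0.05],[0,0,-0.05]]' --angular '[[0,0,0],[0,0,0],[0,0,0],[0,0,0],[0,0,0]]'

```text
clock: 5.25
position: [0.473, 0.0752, 0.0483]
tool_rot: [-1.571, -0.0, -3.14]
force: [0.7, -0.2, -0.5]
grip_width: 0.0345
```

Call:
apply_moves --jaw '[-1,-1,-1,-1,-1]' --translation '[[0,0,-0.003],[0,0,-0.005],[0,0,-0.006],[0,0,-0.007],[0,0,-0.007]]' --angular '[[0,0,0],[0,0,0],[0,0,0],[0,0,0],[0,0,0]]'

```text
clock: 5.75
position: [0.473, 0.0751, 0.0413]
tool_rot: [-1.571, 0.0, -3.14]
force: [-0.4, -0.3, -1.7]
grip_width: 0.0341
```

Call:
apply_moves --jaw '[-1,-1,-1]' --translation '[[0,0,-0.001],[0,0,-0.002],[0,0,-0.002]]' --angular '[[0,0,0],[0,0,0],[0,0,0]]'

```text
clock: 6.05
position: [0.4731, 0.0751, 0.0405]
tool_rot: [-1.571, 0.001, -3.14]
force: [-9.0, -1.0, 36.1]
grip_width: 0.034
```

Contact with the floor came at the expected height. I'll ease off a millimetre and release.

Call:
apply_moves --jaw '[-1,-1,-0.1,0.1,0.3]' --translation '[[0,0,0.001],[0,0,0.0015],[0,0,0.0015],[0,0,0.0015],[0,0,0.0015]]' --angular '[[0,0,0],[0,0,0],[0,0,0],[0,0,0],[0,0,0]]'

```text
clock: 6.55
position: [0.4729, 0.0751, 0.0407]
tool_rot: [-1.571, -0.0, -3.14]
force: [-0.3, -0.5, -0.2]
grip_width: 0.0555
```

Call:
apply_moves --jaw '[0.6,0.6,0.6,0.6,0.6]' --translation '[[0,0,0],[0,0,0],[0,0,0.005],[0,0,0.02],[0,0,0.05]]' --angular '[[0,0,0],[0,0,0],[0,0,0],[0,0,0],[0,0,0]]'

```text
clock: 7.05
position: [0.472, 0.075, 0.0904]
tool_rot: [-1.57, -0.003, -3.139]
force: [0.7, -0.2, 0.6]
grip_width: 0.0682
```

Call:
apply_moves --jaw '[0.6,0.6,0.6,0.6,0.6]' --translation '[[0,0,0.04],[0,0,0.09],[0,0,0.14],[0,0,0.19],[0,0,0.21]]' --angular '[[0,0,0],[0,0,0],[0,0,0],[0,0,0],[0,0,0]]'

```text
clock: 7.55
position: [0.4737, 0.0754, 0.3056]
tool_rot: [-1.572, 0.006, -3.14]
force: [0.2, 0.0, 0.0]
grip_width: 0.0683
```

Call:
apply_moves --jaw '[0.6,0.6,0.6,0.6,0.6]' --translation '[[0.03,0.007,0.01],[0.06,0.014,0.02],[0.09,0.02,0.03],[0.12,0.025,0.04],[0.12,0.025,0.04]]' --angular '[[0,-6,0],[0,-12,0],[0,-18,0],[0,-24,0],[0,-24,0]]'

```text
clock: 8.05
position: [0.5938, 0.1009, 0.3418]
tool_rot: [-1.57, 0.423, -3.138]
force: [0.3, 0.2, 0.6]
grip_width: 0.0682
```

Run:
```python
from lens import *
d=grab('wrist','w3');print(-np.array(d['R']).T@d['t'],np.array(d['R'])[2],proj(d,[L,L+.15*n]))
u,v=proj(d,[L])[0].astype(int);y0=max(0,v-60);x0=max(0,u-80);print(x0,y0)
c=d['pixels'][y0:y0+120,x0:x0+160,::-1];cv2.imwrite('pics/c3.png',cv2.convertScaleAbs(cv2.resize(c,None,fx=5,fy=5,interpolation=cv2.INTER_CUBIC),alpha=1.3))
```

```text
[0.60791224 0.10117064 0.4839914 ] [ 1.38026387e-01 -4.53740257e-04 -9.90428448e-01] [[252.76279366  92.65318158]
 [258.13535828 147.55797784]]
172 32
```

View pics/c3.png

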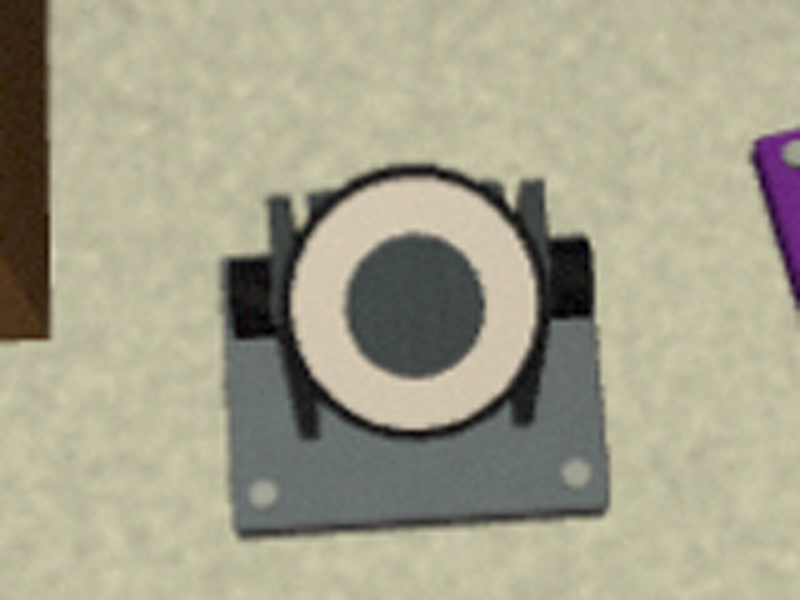

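```bash
cat > lens2.py <<'E'
from lens import *
w=np.load('pics/w3.npz');W=lambda u,v:(172+u/5-.4,32+v/5-.4)
we=[*W(290,170),*W(540,432)]
wc=[W(608,502),W(235,526)]
def ext(d,r,e): q=proj(d,r);return np.r_[q.min(0)-e[:2],q.max(0)-e[2:]]
def model2(p):
    x,y,yaw,ti,dx,h,rr=p
    C,L,n,r=model(p[:6]);ax=L-.05*n;return C,L,n,L+(r-L)*rr,ax
def res2(p,full=False):
    C,L,n,r,ax=model2(p)
    f=np.r_[(proj(a,C)-tc).ravel(),(proj(b,C[[2,1,0]])-sc).ravel(),ext(a,r,te),ext(b,r,se),1.5*ext(w,r,we),1.5*(proj(w,C[[2,3]])-wc).ravel(),proj(w,[ax])[0]-W(410,288),proj(a,[ax])[0]-T(129.5,105.5),(p[5]-.008)/.004,(p[6]-1)/.02]
    return f
o2=least_squares(res2,[*o.x,1],loss='soft_l1')
C,L,n,_,ax=model2(o2.x)
E
python3 - <<'E'
from lens2 import *
print(o2.x.round(4),np.degrees(o2.x[2:4]),L.round(4),n.round(4));print(res2(o2.x).round(1))
for t in(54,57,60,63,66):
    r=least_squares(lambda q:res2(np.r_[q[:3],np.radians(t),q[3:]]),np.delete(o2.x,3),loss='soft_l1');C_,L_,n_,_,_=model2(np.r_[r.x[:3],np.radians(t),r.x[3:]]);print(t,r.cost.round(2),L_.round(4),r.x.round(4))
s=observe();print(s['position'],s['tool_rot'])
E
```

```text
[ 0.7907  0.1069  0.0695  1.0748 -0.0015  0.0082  0.9403] [ 3.9806825  61.58335772] [0.7654 0.1051 0.119 ] [-0.4747 -0.033   0.8795]
[ 0.8 -0.3 -0.5 -0.2  0.6 -1.3 -0.  -0.9 -0.6  0.   0.2  0.9  0.2 -0.2
  0.5 -0.3  0.6 -0.  -0.6 -0.7 -1.4 -1.8 -1.3 -0.1  0.5 -0.1  0.6  0.2
 -0.8  0.4 -0.1 -0.4  0.8  0.1  0.1 -3. ]
54 12.45 [0.7663 0.1052 0.1155] [0.7907 0.1069 0.069  0.0049 0.0082 0.9647]
57 10.32 [0.7658 0.1052 0.1169] [0.7907 0.1069 0.0693 0.0023 0.0082 0.9532]
60 8.72 [0.7655 0.1051 0.1183] [ 7.907e-01  1.069e-01  6.940e-02 -2.000e-04  8.200e-03  9.442e-01]
63 8.78 [0.7654 0.1051 0.1196] [ 0.7907  0.1069  0.0695 -0.0026  0.0082  0.9375]
66 11.37 [0.7653 0.1051 0.1207] [ 0.7907  0.1069  0.0696 -0.0051  0.0082  0.9333]
[0.59245608 0.10038232 0.34097153] [-1.56969189  0.41816417 -3.13870776]
```

The fit now gives a tilt of 61.6° above level, a yaw of 4° and the lens at (0.765, 0.105, 0.119), which is consistent with the given geometry. Going back to the fan.

Call:
apply_moves --jaw '[0.6,0.6,0.6,0.6,0.6]' --translation '[[-0.008,-0.045,-0.008],[-0.016,-0.09,-0.016],[-0.024,-0.135,-0.024],[-0.032,-0.18,-0.032],[-0.04,-0.228,-0.04]]' --angular '[[0,5,0],[0,10,0],[0,15,0],[0,20,0],[0,24,0]]'

```text
clock: 8.6
position: [0.5516, -0.129, 0.3009]
tool_rot: [-1.574, -0.005, -3.139]
force: [0.8, 0.5, 0.0]
grip_width: 0.0684
```

Call:
apply_moves --jaw '[0.6,0.6]' --translation '[[0,0,0],[0,0,0]]' --angular '[[0,0,0],[0,0,0]]'

```text
clock: 8.8
position: [0.552, -0.1286, 0.3003]
tool_rot: [-1.573, -0.003, -3.142]
force: [0.3, 1.2, 0.1]
grip_width: 0.0684
```

Run:
```python
from h import *
s=observe();print(s['position'],s['tool_rot'])
d=grab('wrist','w4');print(proj(d,[[.5526,-.127,.124],[.5526,-.127,.13],[.5526,-.052,.13],[.5526,-.202,.13],[.473,.075,.037]])*800/512)
e=grab('scene','s4')
p=np.hstack([cv2.resize(d['pixels'],(500,375))]+[cv2.resize(e['pixels'][100:280,150:294],(300,375))])[:,:,::-1]
cv2.imwrite('pics/m4.png',cv2.convertScaleAbs(p,alpha=1.4))
```

```text
[ 0.55200346 -0.12858607  0.30029844] [-1.57275506e+00 -2.80226656e-03 -3.14151847e+00]
[[400.91272597 259.90173371]
 [400.85951586 262.31700824]
 [270.23983221 262.4724797 ]
 [531.64143978 262.37603039]
 [147.98018984 332.75028941]]
```

View pics/m4.png

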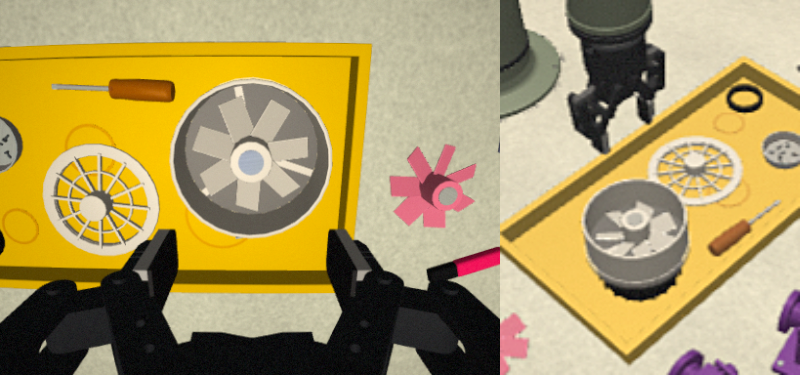

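The guard lies flat. The hub top is at (402,259), within 1 px of the prediction. Descending to grip the hub.

Call:
apply_moves --jaw '[0.6,0.6,0.6,0.6,0.6]' --translation '[[0.0005,0.001,-0.045],[0.0005,0.001,-0.09],[0.0005,0.001,-0.13],[0.0005,0.001,-0.16],[0.0005,0.001,-0.177]]' --angular '[[0,0,0],[0,0,0],[0,0,0],[0,0,0],[0,0,0]]'

```text
clock: 9.4
position: [0.5524, -0.1251, 0.1219]
tool_rot: [-1.572, -0.003, -3.137]
force: [-0.4, -0.6, 0.2]
grip_width: 0.0684
```

Call:
apply_moves --jaw '[0.6,-1,-1,-1,-1]' --translation '[[0,0,0],[0,0,0],[0,0,0],[0,0,0],[0,0,0]]' --angular '[[0,0,0],[0,0,0],[0,0,0],[0,0,0],[0,0,0]]' --newtons 40

```text
clock: 9.9
position: [0.5542, -0.1265, 0.1255]
tool_rot: [-1.571, 0.002, -3.139]
force: [-2.1, 2.2, 8.2]
grip_width: 0.0385
```

Call:
apply_moves --jaw '[-1,-1,-1,-1]' --translation '[[0,0,0],[0,0,0],[0,0,0],[0,0,0]]' --angular '[[0,0,0],[0,0,0],[0,0,0],[0,0,0]]'

```text
clock: 10.3
position: [0.5542, -0.1265, 0.1255]
tool_rot: [-1.571, 0.002, -3.139]
force: [-1.6, 2.6, 7.8]
grip_width: 0.0385
```

Call:
apply_moves --jaw '[-1,-1,-1,-1,-1]' --translation '[[0,0,0.015],[0,0,0.035],[0,0,0.06],[0,0,0.09],[0,0,0.12]]' --angular '[[0,0,0],[0,0,0],[0,0,0],[0,0,0],[0,0,0]]'

```text
clock: 10.8
position: [0.5534, -0.1267, 0.2461]
tool_rot: [-1.571, 0.001, -3.139]
force: [-0.8, 0.1, -1.8]
grip_width: 0.0383
```

Call:
apply_moves --jaw '[-1,-1,-1,-1,-1]' --translation '[[0,0,0.03],[0,0,0.06],[0,0,0.085],[0,0,0.1],[0,0,0.1]]' --angular '[[0,0,0],[0,0,0],[0,0,0],[0,0,0],[0,0,0]]'

```text
clock: 11.3
position: [0.554, -0.1268, 0.3468]
tool_rot: [-1.57, 0.005, -3.14]
force: [0.4, 0.5, -1.1]
grip_width: 0.0383
```

Run:
```python
from lens2 import *
from scipy.spatial.transform import Rotation as Ro
s=observe();R0=Ro.from_euler('xyz',s['tool_rot']);print(s['position'],s['tool_rot'],s['force'],s['grip_width'])
P=L+(.15+.0475)*n;print('P',P,'shift',P-s['position'])
y=R0.as_matrix()[:,1];k=np.cross(y,-n);print('rotvec deg',np.degrees(k/np.linalg.norm(k)*np.arccos(y@-n)))
e=grab('scene','s5')
cv2.imwrite('pics/m5.png',cv2.convertScaleAbs(cv2.resize(e['pixels'][80:280,100:300],(600,600))[:,:,::-1],alpha=1.4))
```

```text
[ 0.55401717 -0.12679164  0.34682276] [-1.57006873  0.00457023 -3.13952121] [ 0.40021035  0.48894931 -1.09289475] 0.03832581649799129
P [0.67162868 0.09858219 0.29267882] shift [ 0.11761151  0.22537383 -0.05414394]
rotvec deg [  2.00886529 -28.08648226   0.02935403]
```

View pics/m5.png

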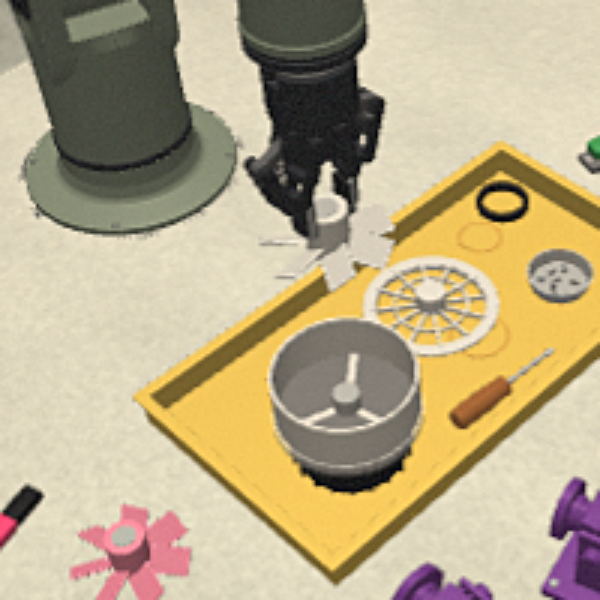

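The impeller is out and held, and the fan still stands with its drum empty. Now moving it to the camera.

Call:
apply_moves --jaw '[-1,-1,-1,-1,-1]' --translation '[[0.008,0.02,0.005],[0.02,0.05,0.012],[0.034,0.085,0.018],[0.048,0.12,0.02],[0.06,0.155,0.02]]' --angular '[[0.15,-2,0],[0.4,-6,0],[0.7,-10,0],[1.0,-14,0],[1.3,-18,0]]'

```text
clock: 11.85
position: [0.6136, 0.0296, 0.3636]
tool_rot: [-1.595, 0.317, 3.14]
force: [1.2, 0.3, -1.7]
grip_width: 0.0388
```

Call:
apply_moves --jaw '[-1,-1,-1,-1,-1]' --translation '[[0.012,0.025,0],[0.022,0.045,-0.005],[0.032,0.06,-0.015],[0.04,0.067,-0.025],[0.045,0.07,-0.035]]' --angular '[[0.2,-3,0],[0.4,-6,0],[0.5,-8,0],[0.7,-9.5,0],[0.7,-10,0]]'

```text
clock: 12.35
position: [0.6579, 0.0991, 0.3274]
tool_rot: [-1.608, 0.488, 3.136]
force: [0.5, -0.0, -1.6]
grip_width: 0.0382
```

Call:
apply_moves --jaw '[-1,-1,-1,-1,-1]' --translation '[[0.006,0,-0.012],[0.01,0,-0.024],[0.013,0,-0.034],[0.013,0,-0.039],[0.013,0,-0.039]]' --angular '[[0,0,0],[0,0,0],[0,0,0],[0,0,0],[0,0,0]]'

```text
clock: 12.85
position: [0.6712, 0.0978, 0.2888]
tool_rot: [-1.607, 0.487, 3.134]
force: [-0.6, 0.6, -0.3]
grip_width: 0.0384
```

```bash
cat > chk.py <<'E'
from lens2 import *
from scipy.spatial.transform import Rotation as Ro
s=observe();R0=Ro.from_euler('xyz',s['tool_rot']);y=R0.as_matrix()[:,1]
P=L+(.15+.0475)*n;k=np.cross(y,-n);print(s['clock'],s['position'],'shift',(P-s['position']).round(4),'rot',np.degrees(k).round(2),s['force'],s['grip_width'])
I=s['position']+.0475*y;D=I-L;print('out',D@n,'off',D-(D@n)*n)
# impeller axis/underside prediction circle r=.059
zc=-y;e1=np.cross(zc,[0,1,0]);e1/=np.linalg.norm(e1);e2=np.cross(zc,e1)
circ=lambda c,r:c+r*(np.cos(th)[:,None]*e1+np.sin(th)[:,None]*e2)
def show(name,box,f):
    d=grab(name,f);im=d['pixels'][:,:,::-1].copy();x0,y0,x1,y1=box;sc=5
    im=cv2.convertScaleAbs(cv2.resize(im[y0:y1,x0:x1],None,fx=sc,fy=sc,interpolation=cv2.INTER_CUBIC),alpha=1.3)
    for X in (circ(I+.0095*zc,.059),circ(I,.02),np.array([I+t*zc for t in np.linspace(0,.046,20)]),np.array([L+t*n for t in np.linspace(0,.15,20)])):
        for u,v in (proj(d,X)-[x0,y0]+.4)*sc: cv2.circle(im,(int(u),int(v)),1,(0,0,255),-1)
    cv2.imwrite(f'pics/{f}c.png',im)
E
python3 - <<'E'
from chk import *
show('scene',(250,110,390,225),'s6')
E
```

```text
12.85 [0.67119442 0.09779382 0.28884182] shift [0.0004 0.0008 0.0038] rot [ 0.   -0.43 -0.01] [-0.62030616  0.61987716 -0.33030664] 0.038362904338590284
out 0.1468588272466241 off [-0.00223673 -0.00088809 -0.00124067]
```

View pics/s6c.png

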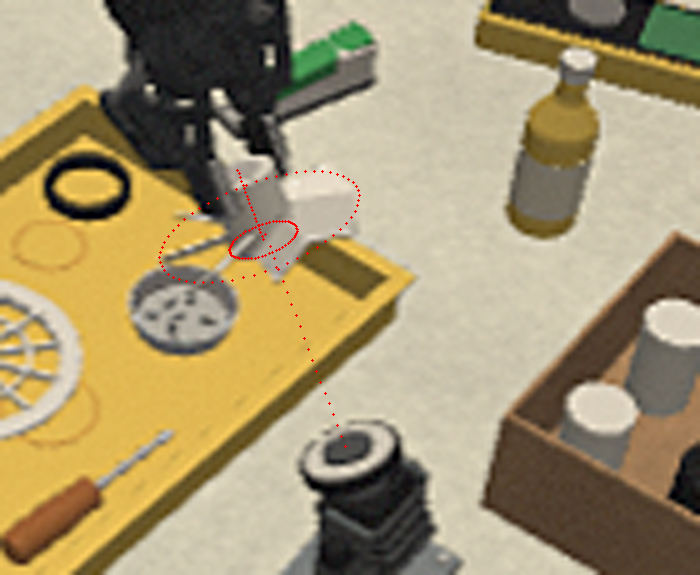

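The overlay of predicted hub, blade circle and line of sight matches the picture: impeller over the lens, underside facing it. I'll make a small correction, let it settle, then hand in.

Call:
apply_moves --jaw '[-1,-1,-1,-1,-1]' --translation '[[0.001,0.001,0.003],[0.001,0.001,0.003],[0.001,0.001,0.003],[0.001,0.001,0.003],[0.001,0.001,0.003]]' --angular '[[0,-0.4,0],[0,-0.4,0],[0,-0.4,0],[0,-0.4,0],[0,-0.4,0]]'

```text
clock: 13.4
position: [0.6725, 0.0991, 0.2929]
tool_rot: [-1.608, 0.496, 3.134]
force: [0.8, -0.2, -2.0]
grip_width: 0.0383
```

Call:
apply_moves --jaw '[-1,-1,-1,-1,-1]' --translation '[[0,0,0],[0,0,0],[0,0,0],[0,0,0],[0,0,0]]' --angular '[[0,0,0],[0,0,0],[0,0,0],[0,0,0],[0,0,0]]'

```text
clock: 13.9
position: [0.6724, 0.0991, 0.2928]
tool_rot: [-1.608, 0.496, 3.134]
force: [-0.2, -0.4, -1.6]
grip_width: 0.0384
```

Run:
```python
from chk import *
print(np.abs(s['qd']).max()); workorder.job_done()
```

```text
13.9 [0.67244745 0.09911847 0.29279284] shift [-0.0008 -0.0005 -0.0001] rot [-0.03  0.05 -0.01] [-0.23500193 -0.40222107 -1.57646695] 0.038355245387903136
out 0.1496938988061372 off [0.000711   0.00055163 0.0004045 ]
0.001259776813714884
the job is handed in; nothing more can be done
```

I laid the guard flat in the free front half of the tray, cap up and released, then lifted the impeller straight out of the drum. It is now held still with its underside facing the lens. The job was handed in at about 13.9 s of the 54 s; it gives no verdict.

- **Impeller position:** by my fit of the lens pose, its centre is 149.7 mm out, about 1 mm off the line of sight, with the axis within 0.1° of it. This comes from the arm's measured pose and an assumed grip offset. The last picture (scene camera, before a final 3 mm correction) matched the prediction.
- **Grip:** the gripper opening is steady at 38.4 mm on the 40 mm hub, and the arm is at rest.
- **Guard and fan:** the guard looked flat in the wrist and scene pictures. The fan was standing where it started after the lift. I took no new picture of either after the final correction.
- **Measurements that disagreed:** my first lens fit gave a tilt of 51°, outside the stated 57 to 69°. Adding a close wrist view brought it to 61.6°. That fit had the light ring about 6% smaller than specified, and its tilt is good to roughly ±3°, inside the 11.5° tolerance.
- **Contact forces:** the fingertips touched the guard's spokes (about 10 N) and the impeller's blades (about 8 N) while closing. Setting the guard down briefly pressed the floor with about 36 N before I eased off.

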